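# Refit a rental ski binding to a boot sole gauge

### The arm

A 7-joint arm with a two-finger parallel gripper is mounted at the origin on the work surface. World frame = base frame: x ahead of the robot, y to its left, z up, the work surface at z = 0. Lengths are in m, angles in rad, forces in N, time in s.
With the tool pointing down it reaches from about 0.4 to 0.85 m from the base axis. Payload 10.4 kg.
Tool frame: the origin (TCP) lies at the very end of the fingers, on their centre line; the grasp point (between the pads) lies manip.grasp_offset behind it (manip.grasp_offset is the distance from the TCP to the grasp point, in m); z points along the fingers, x is the direction in which the jaws open and shut, and the axes are right-handed (so a half turn about z gives the same grasp; the last joint's range is limited). The gripper opens to 85 mm and grips with 20 to 120 N. Pads are 22 mm wide; open, the fingers measure 114 mm over their backs; the gripper's body (76 mm by 85 mm) begins 54 mm behind the grasp point. The pads swing forward as they close: fully open they stand 13 mm farther back than shut.
Start: joints at [1.197, 0.332, -0.065, 1.46, 0.022, 1.35, -0.088], TCP at [0.215, -0.587, 0.195] pointing down, gripper open.
Joint ranges: [-2.6, 2.6], [-0.5, 2.12], [-1.47, 1.34], [0.16, 2.42], [-1.27, 4.41], [0.06, 2.06], [-2.6, 2.6]. Speed limits (rad/s): [2.22, 2.22, 2.79, 2.79, 3.14, 3.14, 3.14].

### API

Orientations are given as a unit quaternion [x, y, z, w].
In Python, from workcell import manip gives the robot as it stands.
- The arm moves only by the shell command python3 -m crank 'ROWS' [FORCE]. ROWS is JSON, a list that holds one entry, the list of rows, each a list of 7 numbers: the shift along the world's x, y, z in units of 60 mm (1.0 is 60 mm), then the turn, a rotation vector about the world's x, y, z in units of 5 degrees (1.0 is 5 degrees), then the finger opening in mm, from 0 to 85.4. A call has 1 to 8 rows; each row shifts and turns the commanded pose from where the row before left it; what a row does not reach is not made up. A row lasts 1/8 s, in which the tool goes at most 62.5 mm and 10.7 degrees, less where a joint would pass 70% of its speed; a pose out of reach is approached as far as the arm can. A call is refused whole if a number of a shift passes 1 or a number of a turn 1, either way. A call with a gripper value outside its range is refused whole. The fingers move at their own pace and stop on an object; FORCE is the grip in N (left out, the last holds). Time passes only in rows, so rows that do not move let the fingers close. It gives the time, the measured TCP pose, the force and the opening at its end, in the units of the state.
- manip.get_obs(): the state, without advancing time (a new reading comes with each control period).
- manip.camera(name): name is "side" or "top" or "wrist"; returns (picture, depth): 480x640x3 uint8, blue, green, red; 480x640 float32, m along the optical axis (not along the pixel's ray), 0 where there is no reading.
- manip.get_calibration(name): a dict with "fx", "fy", "cx", "cy" (pixels), "rvec" (rotation vector, rad) and "tvec" (3), from world to camera coordinates, as OpenCV has them; the wrist camera has in their place "T_tool_cam" (4x4, takes a point from camera to tool coordinates, whose origin is the TCP and whose axes are the tool frame's). Camera axes: x right, y down, z forward; pixel columns grow to the right and rows downward; lengths in m; the calibration is good to about 2 mm. A picture is of the moment at which its call begins: read the wrist's pose just before it. get_calibration takes no time and is no camera call.
- manip.hand_in(): hands the job in, once; it reports no verdict.
The state is a dict: "clock": time; "joint_pos": joint angles; "joint_velocities": joint speeds; "tau": joint torques, N m; "position": TCP position; "ee_rot": TCP orientation; "ft_force": force on the tool from outside, world axes, zero at the start; "torque": the same for the moment, N m; "grip_width": opening from 0.0 (shut) to 1.0 (fully open).
Only numpy, scipy, OpenCV 4.12 (cv2) and the standard library are available. Lean on these libraries where they do the work, as an engineer would, in place of code of your own. Each camera call takes 0.05 s, during which the arm holds its last target.

### The job

The ski in the vises has a rental binding whose heel unit slides on a toothed track, and it stands too far back for the white boot sole gauge. Set it to the gauge: the gauge must sit fully home against the toe unit, with the heel unit slid up behind it and locked in the closest notch that its lock lever will drop into; then leave both levers fully down, so that the heel is open and ready for a boot. The levers block one another, so feel for which one gives, and leave the other things on and around the ski where they are.

Things in the scene. Friction and masses are not known exactly. Their poses are not given: they have to be found in the camera images.
- ski: grey alpine ski, 1.40 m long and 80 to 118 mm wide, held base down and level in two fixed vises, fixed. Origin on the bench (z = 0) under the ski's centre line, where the heel unit stands at joint heel = 0; x across the ski, y along the ski towards the tip and toe unit ('forward'), z up. The ski's top is at z = 90 mm, the top of the aluminium track (50 mm wide, 12 mm high) at z = 102 mm.
- toe: black toe unit of the binding, 120 mm long, 99 mm wide over its wings, fixed on the ski; axes as the ski. Not to be worked.
- toe_stop (a point): on the toe unit: centre of the upright face that the gauge's toe end must rest against; axes as the ski.
- gauge: white plastic boot sole gauge (jig plate), 300 mm long, 69 mm wide, 20 mm thick, 0.3 to 0.55 kg, loose, lying flat on two rests between toe and heel unit, its top about 40 mm above the ski, with its toe end a few mm short of the toe stop. Origin under its middle, y towards its toe end.
- gauge_toe (a point): centre of the gauge's toe end face.
- gauge_heel (a point): centre of the gauge's heel end face (it faces the heel unit); the heel unit's front wall pushes it.
- heel_face (a point): on the heel unit: centre of the flat front wall that meets the gauge's heel end, 18 mm above the track; axes as the ski.
- heel (a joint): the black heel unit, 64 mm wide, 60 mm high (113 mm wide over its brake arms), sliding along the ski, m: 0 at its start, up to 0.064, growing forward. Drag 2 to 3 N, but locked while the lock lever's tooth is in the track. The notches are evenly spaced, less than 10 mm apart, under the unit: they cannot be seen or read, only felt with the lock lever. It starts locked in a notch.
- heel_lever (a joint): big black heel lever, 40 mm wide, 10 mm thick, 80 mm from hinge to tip, rad: 0 = fully down (heel open), pointing backward, 13 degrees below level, over the lock lever; grows as its tip swings up and forward, to 1.5 (near upright). Stays where left. Down, it keeps the lock lever from rising; above about 1.3 a gripper has room over the lock lever. Cannot come fully down unless the lock lever is down.
- heel_lever_hinge (a point): on the heel lever's hinge axis (parallel to the ski's x), 54 mm above the track. About 2.5 N at the grip point moves the lever.
- heel_lever_grip (a point): in the middle of the heel lever near its free tip, 66 mm from the hinge: pinch the lever's 40 mm wide sides here (fingers to either side across the ski, from above). Held lightly (10 to 15 N) it turns between upright fingers as they follow its arc; held hard it does not.
- lock_lever (a joint): plain steel lock lever behind and under the heel lever, 30 mm wide, with an upright tab 28 mm high and 18 mm long at its rear end, rad: 0 = fully down, tooth home in the track; grows as the tab swings up and forward, to 0.5. Above 0.28 the tooth is clear and the unit can slide; lowered between notches it stops hard at about 0.23, in a notch it drops to 0. Stays where left (3 N moves it).
- lock_lever_hinge (a point): on the lock lever's hinge axis (parallel to the ski's x), 4 mm above the track.
- lock_lever_grip (a point): in the middle of the lock lever's tab, 73 mm from its hinge: pinch the tab's 30 mm wide sides here from above; the tab's top is 10 mm higher. A light hold (10 to 15 N) lets it turn between upright fingers, and is enough to slide the unit along by the raised tab, the gauge in front of it (5 to 8 N together; well over 10 N once the gauge is home).
- iron: black waxing iron with aluminium sole, 85 x 145 x 85 mm, standing on the bench; origin under its middle. Leave alone.
- tin: round aluminium wax tin, 93 mm wide, 38 mm high; origin under its middle. Leave alone.
- screwdriver: screwdriver, 210 mm, black handle; lying on the bench. Leave alone.
- thermometer: orange snow thermometer, 42 x 150 x 12 mm, flat on the bench. Leave alone.
- brush: wooden wax brush, 55 x 110 x 40 mm, on the bench. Leave alone.
- cork_block: cork block, 45 x 100 x 30 mm, lying on the ski's tail. Leave alone.
- scraper: clear plastic wax scraper, 70 x 140 x 5 mm, flat on the bench. Leave alone.

How it is judged:
On the way, in this order (a step that is already met when the one before it is completed fails the run):
1. the lock lever is lifted so that its tooth is clear of the track (value of joint lock_lever above 0.28 rad), for 0.1 s.
2. the gauge is home against the toe unit and the heel unit is locked close behind it, lock lever fully down (value of joint lock_lever below 0.08 rad and y of gauge_heel in the frame of heel_face between -0.003 and 0.0105 m and y of gauge_toe in the frame of toe_stop above -0.003 m), for 0.2 s.
At the end, for the whole second after the job is handed in: The gauge lies flat and straight, its toe end within 3 mm of the toe stop; the heel unit's front wall is no more than 10.5 mm behind the gauge's heel end; the lock lever is fully down (under 0.08 rad) and the heel lever is fully down (under 0.10 rad); all at rest and let go (all of step 2 and value of joint heel_lever below 0.1 rad and angle between gauge's own z axis and vertical below 0.05 rad and x of gauge_heel in the frame of heel_face between -0.008 and 0.008 m and linear speed of gauge below 0.01 m/s); the robot touches nothing.
It fails at once if a thing that should be left alone was shifted by more than 25 mm (distance of any of iron, tin, screwdriver, thermometer, brush, cork_block, scraper from where it was at the start of the episode above 0.025 m).
It fails at once if the gauge was tipped out of its place (angle between gauge's own z axis and vertical above 0.3 rad).
It also fails if it takes over 70 s, if anything falls off the work surface, if the arm or the gripper's body presses on something with over 40 N, if the wrist force passes 120 N, or if a joint passes its speed limit or range.

## Working session

There is one attempt and no reset: what is moved stays moved. The work goes in short steps, Python scripts to look and compute and a shell command to move; the robot and the scene stay as the last step left them, time stands still between calls to the robot, and variables do not carry over. Pictures are saved under pics/ and viewed, and the job is handed in when it is done.

```bash
ls; mkdir -p pics; cat > h.py <<'E'
import numpy as np, cv2
from workcell import manip
from scipy.spatial.transform import Rotation as R
def cam(name):
    o=manip.get_obs(); im,d=manip.camera(name); c=manip.get_calibration(name)
    if 'rvec' in c:
        Rm=cv2.Rodrigues(np.array(c['rvec'],float))[0]; T=np.eye(4); T[:3,:3]=Rm.T; T[:3,3]=-Rm.T@np.array(c['tvec'],float).ravel()
    else:
        W=np.eye(4); W[:3,:3]=R.from_quat(o['ee_rot']).as_matrix(); W[:3,3]=o['position']; T=W@np.array(c['T_tool_cam'])
    np.savez('pics/'+name+'_last.npz',im=im,d=d,T=T,K=[c['fx'],c['fy'],c['cx'],c['cy']])
    return im,d,T,c
class L:
    def __init__(s,name):
        z=np.load('pics/'+name+'_last.npz'); s.im,s.d,s.T,s.K=z['im'],z['d'],z['T'],z['K']
    def ray(s,u,v): return s.T[:3,:3]@np.array([(u-s.K[2])/s.K[0],(v-s.K[3])/s.K[1],1.])
    def p(s,u,v,r=1):
        w=s.d[v-r:v+r+1,u-r:u+r+1]; w=w[w>0]; return s.T[:3,3]+np.median(w)*s.ray(u,v)
    def z(s,u,v,z):
        r=s.ray(u,v); o=s.T[:3,3]; return o+r*(z-o[2])/r[2]
    def proj(s,P):
        q=s.T[:3,:3].T@(np.array(P)-s.T[:3,3]); return q[0]/q[2]*s.K[0]+s.K[2],q[1]/q[2]*s.K[1]+s.K[3]
E
python3 - <<'E'
from h import *
o=manip.get_obs(); print({k:np.round(v,3) for k,v in o.items()}, manip.grasp_offset)
for n in ['side','top','wrist']:
    im,d,T,c=cam(n); cv2.imwrite(f'pics/{n}0.png',im); print(n,np.round(T,3).tolist(),c['fx'])
E
```

```text
pics
{'clock': np.float64(0.0), 'joint_pos': array([ 1.197,  0.333, -0.065,  1.461,  0.022,  1.35 , -0.088]), 'joint_velocities': array([ 0.002,  0.001,  0.001, -0.001,  0.   , -0.001, -0.001]), 'tau': array([-1.0000e-03, -6.2545e+01,  4.8000e-02, -3.9161e+01,  1.6000e-02,
        1.0000e-02, -0.0000e+00]), 'position': array([ 0.215, -0.587,  0.194]), 'ee_rot': array([ 0.82 , -0.573, -0.001, -0.   ]), 'ft_force': array([-0.708,  0.566,  1.   ]), 'torque': array([-0.027, -0.049,  0.003]), 'grip_width': np.float64(1.0)} 0.0187
side [[-0.978, -0.09, 0.19, 0.231], [-0.21, 0.478, -0.853, 1.199], [-0.014, -0.873, -0.487, 0.8], [0.0, 0.0, 0.0, 1.0]] 609.3458987321172
top [[0.008, -0.994, 0.112, 0.363], [-1.0, -0.009, -0.004, 0.001], [0.005, -0.112, -0.994, 1.298], [0.0, 0.0, 0.0, 1.0]] 542.1891886866848
wrist [[0.344, -0.9, -0.266, 0.282], [-0.939, -0.331, -0.096, -0.563], [-0.001, 0.283, -0.959, 0.374], [0.0, 0.0, 0.0, 1.0]] 392.7416103472154
```

View pics/side0.png

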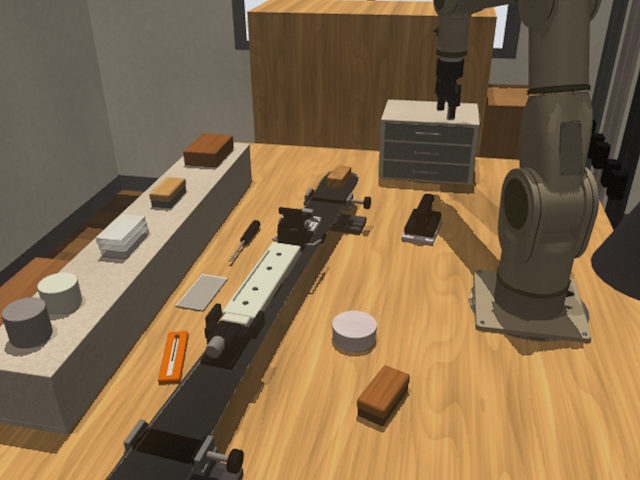

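View pics/top0.png

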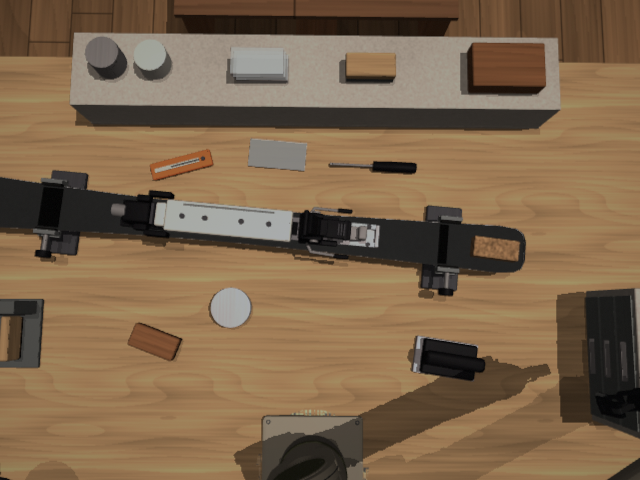

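View pics/wrist0.png

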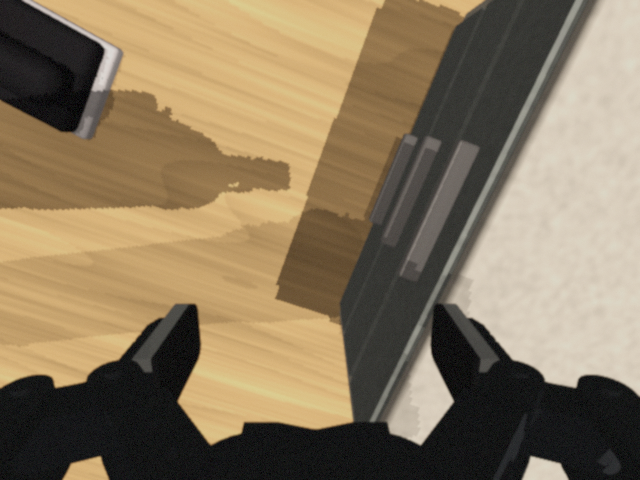

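```bash
python3 - <<'E'
from h import *
t=L('top'); c=t.im[170:290,100:400]; cv2.imwrite('pics/top0c.png',cv2.resize(c[:,180:300],None,fx=5,fy=5,interpolation=cv2.INTER_CUBIC))
cv2.imwrite('pics/top0d.png',cv2.resize(c[:,0:220],None,fx=3.6,fy=3.6,interpolation=cv2.INTER_CUBIC))
for u,v in [(170,202),(292,240),(170,232),(290,210),(230,220),(250,310),(350,240),(372,236),(320,228),(410,240),(470,240)]:
    print(u,v,np.round(t.p(u,v),4))
E
```

```text
170 202 [0.59   0.3176 0.1269]
292 240 [0.5134 0.051  0.0876]
170 232 [0.5313 0.3299 0.0717]
290 210 [ 0.5979  0.0606 -0.0023]
230 220 [0.5509 0.1849 0.1294]
250 310 [0.356  0.1481 0.0349]
350 240 [ 0.5127 -0.0784  0.1024]
372 236 [ 0.5235 -0.1285  0.0916]
320 228 [ 0.5308 -0.011   0.1585]
410 240 [ 0.5174 -0.2169  0.074 ]
470 240 [ 0.518  -0.3523  0.0789]
```

View pics/top0c.png

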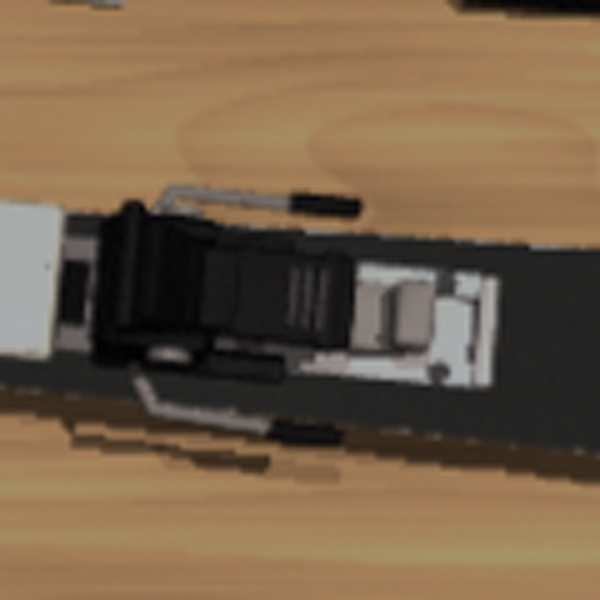

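View pics/top0d.png

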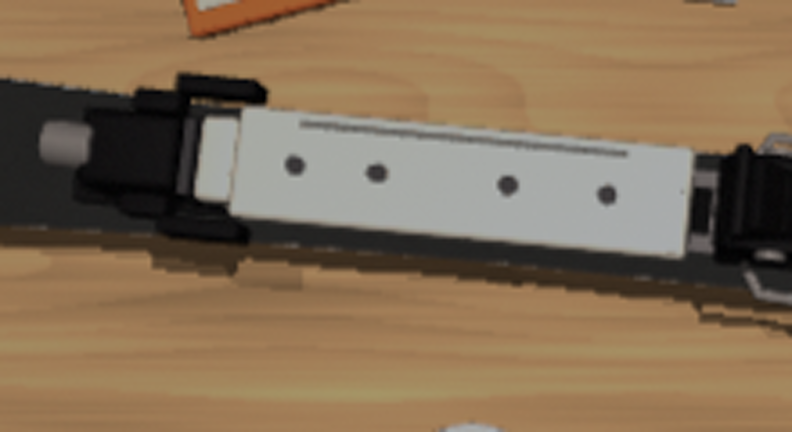

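```bash
python3 - <<'E'
from h import *
t=L('top')
zt=0.13
for n,u,v in [('gH-',290,241.7),('gH+',292.2,211.1),('gT-',100+232/3.6,170+213/3.6),('gT+',100+240/3.6,200)]:
    print(n,np.round(t.z(u,v,zt),4))
P=lambda x,y:(280+x/5,170+y/5)
for n,x,y,z in [('levtip+',352,255,.143),('levtip-',350,347,.143),('tab1',432,282,.13),('tab2',430,350,.13),('tabf1',395,282,.13),('tabf2',395,352,.13),('tr1',497,278,.102),('tr2',493,386,.102)]:
    print(n,np.round(t.z(*P(x,y),z),4))
print(np.round([[t.p(u,v,0)[2] for u in range(300,382,3)] for v in range(218,244,2)],3))
E
```

```text
gH- [0.5044 0.0535 0.13  ]
gH+ [0.5717 0.0497 0.13  ]
gT- [0.5294 0.3265 0.13  ]
gT+ [0.5938 0.3242 0.13  ]
levtip+ [ 0.5489 -0.0766  0.143 ]
levtip- [ 0.5089 -0.0758  0.143 ]
tab1 [ 0.5394 -0.1123  0.13  ]
tab2 [ 0.5095 -0.1114  0.13  ]
tabf1 [ 0.5392 -0.0962  0.13  ]
tabf2 [ 0.5085 -0.0962  0.13  ]
tr1 [ 0.5457 -0.144   0.102 ]
tr2 [ 0.4972 -0.142   0.102 ]
[[ 0.149  0.2    0.201  0.196  0.189  0.178  0.167  0.154  0.107  0.113
   0.11   0.11   0.11   0.073  0.066  0.071  0.067  0.072  0.072  0.07
   0.072  0.072  0.074  0.066  0.075  0.074  0.073 -0.005]
 [ 0.152  0.196  0.202  0.197  0.19   0.178  0.168  0.158  0.158  0.157
   0.153  0.151  0.153  0.074  0.075  0.073  0.071  0.071  0.069  0.073
   0.073  0.077  0.071  0.073  0.072  0.074  0.075  0.071]
 [ 0.149  0.199  0.203  0.196  0.191  0.176  0.162  0.155    nan  0.157
   0.155  0.156  0.153  0.15   0.151  0.148  0.152  0.07     nan  0.073
   0.071  0.071  0.069  0.073  0.071  0.073  0.073  0.076]
 [ 0.148  0.201  0.198  0.193  0.192  0.177  0.165  0.162  0.156  0.158
   0.158  0.153  0.152  0.154  0.151  0.147  0.15   0.101 
[... 1228 characters left out ...]
122
   0.139  0.136  0.135  0.093  0.092  0.104  0.104  0.072]
 [ 0.159  0.163  0.161  0.16   0.163  0.164  0.157  0.114  0.102  0.113
   0.109  0.151  0.15   0.148  0.151  0.148  0.144  0.119  0.115  0.119
   0.138  0.136  0.09   0.094  0.091  0.102  0.103  0.075]
 [ 0.136  0.145  0.147  0.158  0.163  0.165  0.16   0.112  0.113  0.112
   0.102  0.103  0.097  0.102  0.101  0.149  0.095  0.097  0.092  0.119
   0.121  0.126  0.092  0.093  0.095  0.106  0.076  0.07 ]
 [ 0.11   0.11   0.113  0.113  0.154  0.159  0.13   0.111  0.11   0.115
   0.114  0.112  0.114  0.103  0.1    0.102  0.097  0.103  0.105  0.101
   0.102  0.102  0.099  0.09   0.088  0.101  0.072  0.073]]
  return _methods._mean(a, axis=axis, dtype=dtype,
  ret = ret.dtype.type(ret / rcount)
```

```bash
python3 -m crank '[[[0,0,1,0,0,0,85],[0,0.3,0.5,0,0,1,85],[0.3,0.7,0,0,0,1,85],[0.4,0.7,0,0,0,1,85],[0.4,0.7,0,0,0,1,80],[0.4,0.7,0,0,0,1,70],[0.4,0.7,0,0,0,1,65],[0.4,0.7,0,0,0,1,62]]]' 20
python3 -m crank '[[[0.5,0.7,0,0,0,1,62],[0.5,0.7,0,0,0,1,62],[0.5,0.7,0,0,0,1,62],[0.5,0.7,0,0,0,1,62],[0.5,0.7,0,0,0,1,62],[0.5,0.7,0,0,0,1,62],[0.4,0.3,0,0,0,0,62],[0,0,0,0,0,0,62]]]'
```

```text
clock: 1.15
position: [0.3533, -0.3154, 0.2845]
ee_rot: [0.954, -0.299, -0.0, 0.0]
ft_force: [0.6, -0.8, -0.6]
grip_width: 0.728
clock: 2.15
position: [0.5574, -0.0448, 0.2839]
ee_rot: [0.999, -0.041, -0.001, -0.001]
ft_force: [-0.2, 0.0, -0.6]
grip_width: 0.727
```

```bash
python3 - <<'E'
from h import *
im,d,T,c=cam('wrist'); cv2.imwrite('pics/w1.png',im)
o=manip.get_obs(); r=R.from_quat(o['ee_rot']).as_matrix(); print(o['position'],np.round(r,3),o['grip_width'])
E
```

```text
[ 0.55680128 -0.04639071  0.2840244 ] [[ 0.996 -0.084 -0.001]
 [-0.084 -0.996  0.001]
 [-0.001 -0.001 -1.   ]] 0.7269985899310155
```

View pics/w1.png

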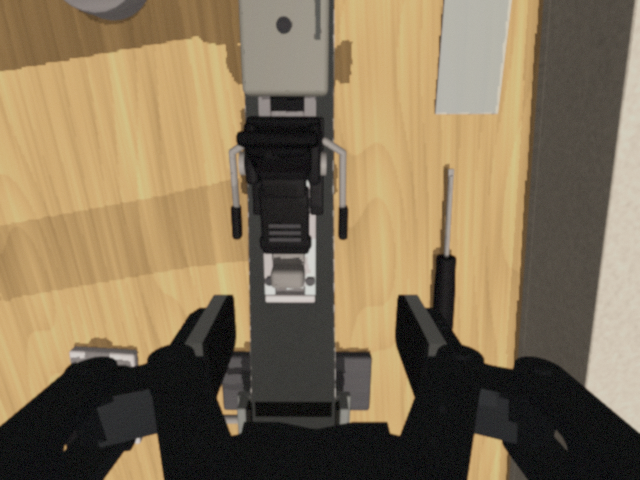

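```bash
python3 - <<'E'
from h import *
t=L('wrist'); cv2.imwrite('pics/w1c.png',cv2.resize(t.im[80:310,200:370],None,fx=2.6*1,fy=2.6,interpolation=cv2.INTER_CUBIC))
for n,u,v,z in [('gL',245,96,.13),('gR',329,93,.13),('tipL',263,250,.143),('tipR',310,249,.143),('tabL',273,289,.138),('tabR',304,289,.138),('tabfL',273,267,.138),('tabfR',304,267,.138),('trL',266,300,.102),('trR',315,300,.102)]:
    print(n,np.round(t.z(u,v,z),4), np.round(t.p(u,v),4))
for v in range(95,300,6): print(v,np.round(t.p(287,v),3))
E
```

```text
gL [0.5087 0.0512 0.13  ] [0.499  0.0556 0.0707]
gR [0.576  0.0479 0.13  ] [0.5782 0.0518 0.0713]
tipL [ 0.5099 -0.075   0.143 ] [ 0.5106 -0.0736  0.1474]
tipR [ 0.5503 -0.0773  0.143 ] [ 0.5487 -0.0898  0.1043]
tabL [ 0.5137 -0.1139  0.138 ] [ 0.5083 -0.1289  0.1031]
tabR [ 0.5415 -0.1162  0.138 ] [ 0.5385 -0.1355  0.0937]
tabfL [ 0.516 -0.093  0.138] [ 0.5151 -0.0953  0.1316]
tabfR [ 0.5434 -0.0952  0.138 ] [ 0.5425 -0.1004  0.1239]
trL [ 0.4998 -0.1408  0.102 ] [ 0.5002 -0.1396  0.1045]
trR [ 0.549  -0.1447  0.102 ] [ 0.5479 -0.1573  0.0754]
95 [0.541 0.05  0.116]
101 [0.54  0.046 0.101]
107 [0.539 0.041 0.101]
113 [0.539 0.037 0.094]
119 [0.542 0.031 0.153]
125 [0.542 0.026 0.153]
131 [0.545 0.022 0.201]
137 [0.544 0.019 0.202]
143 [0.544 0.015 0.202]
149 [0.543 0.011 0.194]
155 [0.543 0.007 0.196]
161 [0.542 0.002 0.189]
167 [ 0.54  -0.003  0.178]
173 [ 0.539 -0.008  0.168]
179 [ 0.538 -0.014  0.161]
185 [ 0.538 -0.018  0.16 ]
191 [ 0.537 -0.023  0.159]
197 [ 0.536 -0.028  0.157]
203 [ 0.536 -0.033  0.156]
209 [ 0.535 -0.038  0.156]
215 [ 0.535 -0.043  0.154]
221 [ 0.534 -0.049  0.154]
227 [ 0.534 -0.054  0.154]
233 [ 0.533 -0.058  0.155]
239 [ 0.533 -0.064  0.153]
245 [ 0.532 -0.07   0.15 ]
251 [ 0.531 -0.076  0.149]
257 [ 0.527 -0.091  0.12 ]
263 [ 0.527 -0.096  0.123]
269 [ 0.528 -0.096  0.138]
275 [ 0.528 -0.1    0.141]
281 [ 0.527 -0.106  0.14 ]
287 [ 0.527 -0.112  0.14 ]
293 [ 0.522 -0.135  0.101]
299 [ 0.521 -0.14   0.105]
```

View pics/w1c.png

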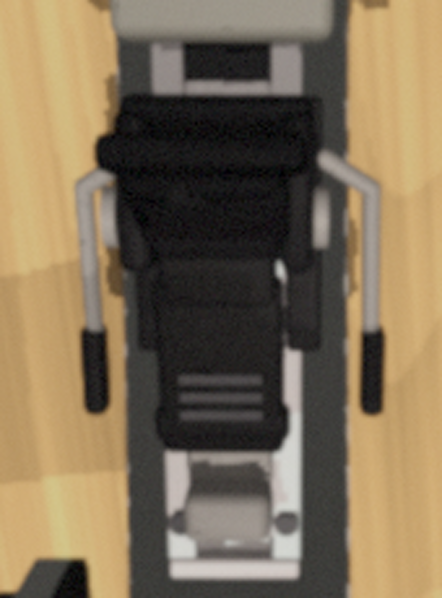

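```bash
python3 -m crank '[[[-0.42,-0.27,0,0,0,0,62],[0,0,-0.7,0,0,0,62],[0,0,-0.7,0,0,0,62],[0,0,-0.7,0,0,0,62],[0,0,-0.6,0,0,0,62],[0,0,0,0,0,0,62]]]' 20
python3 - <<'E'
from h import *
im,d,T,c=cam('side'); cv2.imwrite('pics/s2.png',cv2.resize(im[160:280,240:400],None,fx=5,fy=5,interpolation=cv2.INTER_CUBIC))
E
```

```text
clock: 2.95
position: [0.5292, -0.0644, 0.1207]
ee_rot: [0.999, -0.044, -0.002, -0.0]
ft_force: [0.2, 0.1, 0.8]
grip_width: 0.729
```

View pics/s2.png

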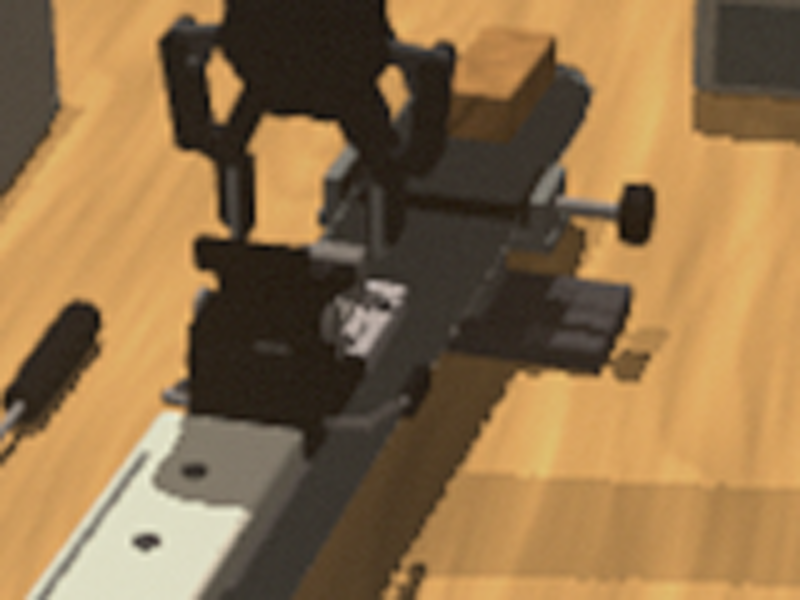

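```bash
python3 -m crank '[[[0,0,0,0,0,0,36],[0,0,0,0,0,0,36],[0,0,0,0,0,0,36],[0,0,0,0,0,0,36]]]' 20
python3 - <<'E'
from h import *
im,d,T,c=cam('wrist'); cv2.imwrite('pics/w3.png',im); o=manip.get_obs(); print(o['position'],o['torque'],o['ft_force'])
E
```

```text
clock: 3.5
position: [0.5317, -0.0631, 0.1229]
ee_rot: [0.999, -0.043, 0.0, 0.0]
ft_force: [-0.4, 0.6, -0.4]
grip_width: 0.418
[ 0.53168625 -0.06316163  0.1228176 ] [0.03831038 0.00490724 0.0157052 ] [-0.21352255 -0.45046375  0.65557519]
```

View pics/w3.png

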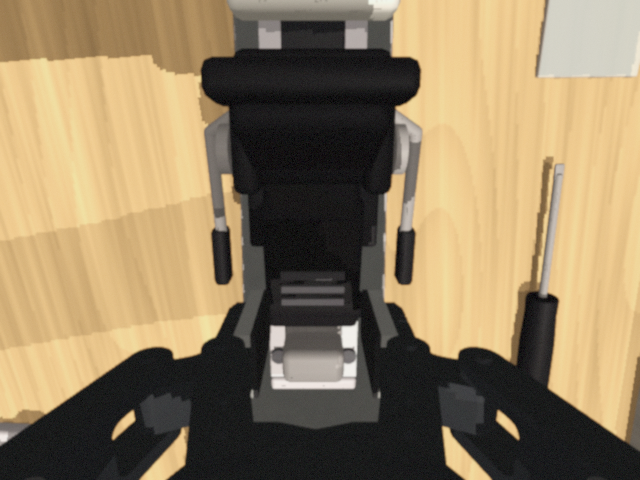

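```bash
python3 -m crank '[[[0,0,0,0,0,0,28],[0,0,0,0,0,0,28],[0,0,0,0,0,0,28]]]' 20
```

```text
clock: 3.92
position: [0.5316, -0.0631, 0.1226]
ee_rot: [0.999, -0.043, 0.0, -0.0]
ft_force: [0.1, -1.2, -0.6]
grip_width: 0.327
```

```bash
python3 - <<'E'
from h import *
im,d,T,c=cam('wrist'); t=L('wrist'); o=manip.get_obs()
p=np.array(o['position'])
print('tcp',t.proj(p),'grasp',t.proj(p+[0,0,.0187]),'grip exp',t.proj([.531,-.0625,.141]), 'tip',t.proj([.5295,-.076,.143]))
for v in range(270,400,6): print(v,np.round(t.p(313,v),3))
cv2.imwrite('pics/w4.png',cv2.resize(im[220:420,200:430],None,fx=3,fy=3,interpolation=cv2.INTER_CUBIC))
E
```

```text
tcp (np.float64(314.83222845377486), np.float64(273.60667039495866)) grasp (np.float64(314.7742484009022), np.float64(289.13574026539703)) grip exp (np.float64(313.30600505048216), np.float64(287.6223794486367)) tip (np.float64(312.54203214266477), np.float64(317.2149105149529))
270 [ 0.532 -0.049  0.154]
276 [ 0.532 -0.051  0.155]
282 [ 0.532 -0.055  0.152]
288 [ 0.531 -0.057  0.154]
294 [ 0.531 -0.061  0.151]
300 [ 0.531 -0.063  0.153]
306 [ 0.531 -0.067  0.151]
312 [ 0.53 -0.07  0.15]
318 [ 0.53  -0.073  0.149]
324 [ 0.53  -0.076  0.149]
330 [ 0.528 -0.095  0.121]
336 [ 0.528 -0.096  0.125]
342 [ 0.528 -0.096  0.13 ]
348 [ 0.528 -0.096  0.137]
354 [ 0.528 -0.097  0.139]
360 [ 0.528 -0.1    0.141]
366 [ 0.527 -0.103  0.141]
372 [ 0.527 -0.106  0.141]
378 [ 0.527 -0.109  0.141]
384 [ 0.524 -0.14   0.105]
390 [ 0.522 -0.166  0.076]
396 [ 0.521 -0.171  0.075]
```

View pics/w4.png

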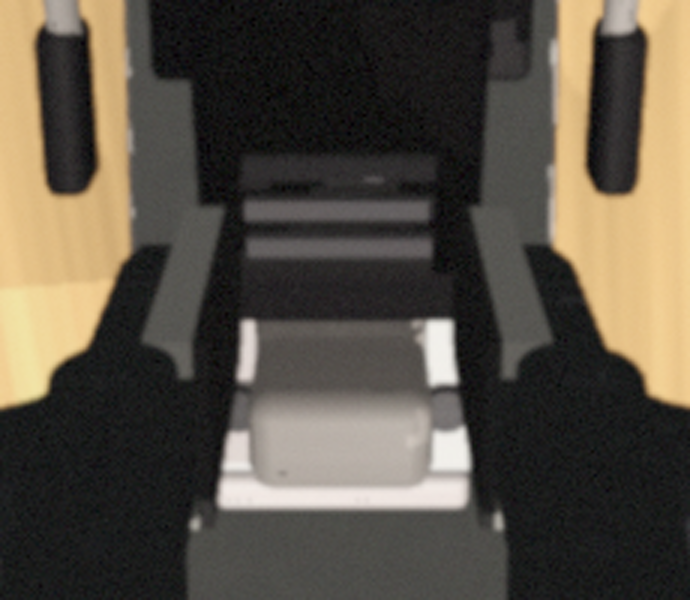

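```bash
python3 - <<'E'
from h import *
t=L('wrist')
for v in (280,292,300,310,320,335):
  print(v,[(u,*np.round(t.p(u,v,0)*1000).astype(float)) for u in range(240,385,8)])
E
```

```text
280 [(240, np.float64(465.0), np.float64(-111.0), np.float64(1.0)), (248, np.float64(488.0), np.float64(-83.0), np.float64(73.0)), (256, np.float64(493.0), np.float64(-84.0), np.float64(73.0)), (264, np.float64(498.0), np.float64(-84.0), np.float64(73.0)), (272, np.float64(515.0), np.float64(-53.0), np.float64(152.0)), (280, np.float64(518.0), np.float64(-52.0), np.float64(154.0)), (288, np.float64(521.0), np.float64(-53.0), np.float64(152.0)), (296, np.float64(525.0), np.float64(-53.0), np.float64(153.0)), (304, np.float64(528.0), np.float64(-54.0), np.float64(152.0)), (312, np.float64(531.0), np.float64(-54.0), np.float64(153.0)), (320, np.float64(535.0), np.float64(-54.0), np.float64(152.0)), (328, np.float64(538.0), np.float64(-55.0), np.float64(152.0)), (336, np.float64(541.0), np.float64(-55.0), np.float64(153.0)), (344, np.float64(544.0), np.float64(-55.0), np.float64(153.0)), (352, np.float64(548.0), np.float64(-55.0), np.float64(153.0)), (360, np.float64(551.0), np.float64(-57.0), np.float64(151.0)), (368, np.float64(563.0), np.float64(-90.0), np.float64(73.0)), (376, np.flo
[... 5511 characters left out ...]
, np.float64(523.0), np.float64(-95.0), np.float64(125.0)), (312, np.float64(527.0), np.float64(-96.0), np.float64(124.0)), (320, np.float64(531.0), np.float64(-96.0), np.float64(125.0)), (328, np.float64(536.0), np.float64(-96.0), np.float64(125.0)), (336, np.float64(540.0), np.float64(-97.0), np.float64(124.0)), (344, np.float64(544.0), np.float64(-110.0), np.float64(103.0)), (352, np.float64(545.0), np.float64(-72.0), np.float64(168.0)), (360, np.float64(547.0), np.float64(-58.0), np.float64(192.0)), (368, np.float64(549.0), np.float64(-55.0), np.float64(197.0)), (376, np.float64(551.0), np.float64(-55.0), np.float64(198.0)), (384, np.float64(553.0), np.float64(-53.0), np.float64(200.0))]
```

```bash
python3 - <<'E'
from h import *
im,d,T,c=cam('side'); t=L('side'); cv2.imwrite('pics/s5.png',cv2.resize(im[140:260,240:400],None,fx=5,fy=5,interpolation=cv2.INTER_CUBIC))
for z in (.122,.14,.16,.18,.2):
  print(z,[np.round((np.array(t.proj([x,-.063,z]))-[240,140])*5) for x in (.531-.016,.531+.016)])
E
```

```text
0.122 [array([342., 416.]), array([277., 411.])]
0.14 [array([342., 383.]), array([276., 377.])]
0.16 [array([341., 345.]), array([275., 340.])]
0.18 [array([341., 307.]), array([274., 302.])]
0.2 [array([340., 268.]), array([273., 263.])]
```

View pics/s5.png

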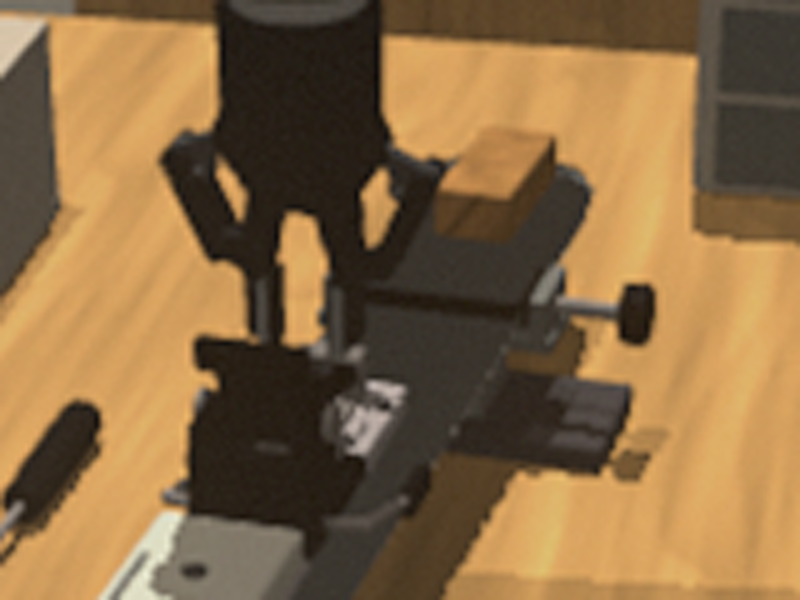

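The fingertips visibly end about 40 mm above the reported TCP (both the side view and the wrist depth put them at z≈0.16). The grip closed above the lever, so I'll open and go lower, watching the force.

```bash
python3 -m crank '[[[0,0,0,0,0,0,62],[0,0,0,0,0,0,62],[0,0,0,0,0,0,62],[0,0,-0.3,0,0,0,62],[0,0,0,0,0,0,62]]]' 20; python3 -m crank '[[[0,0,-0.3,0,0,0,62],[0,0,0,0,0,0,62]]]'
python3 - <<'E'
from h import *
im,d,T,c=cam('wrist'); t=L('wrist'); 
cv2.imwrite('pics/w6.png',cv2.resize(im[200:420,180:450],None,fx=2.8,fy=2.8,interpolation=cv2.INTER_CUBIC))
for v in (285,290,295,300,310):
  print(v,[(u,*np.round(t.p(u,v,0)*1000)) for u in list(range(236,256,4))+list(range(375,400,4))])
E
```

```text
clock: 4.65
position: [0.5303, -0.0631, 0.1026]
ee_rot: [0.999, -0.043, -0.002, -0.0]
ft_force: [-0.5, -0.3, -0.2]
grip_width: 0.725
clock: 4.9
position: [0.5304, -0.0631, 0.0848]
ee_rot: [0.999, -0.043, -0.001, -0.0]
ft_force: [0.1, -0.9, -0.0]
grip_width: 0.729
285 [(236, np.float64(488.0), np.float64(-71.0), np.float64(73.0)), (240, np.float64(490.0), np.float64(-71.0), np.float64(73.0)), (244, np.float64(492.0), np.float64(-71.0), np.float64(74.0)), (248, np.float64(494.0), np.float64(-71.0), np.float64(73.0)), (252, np.float64(514.0), np.float64(-38.0), np.float64(154.0)), (375, np.float64(551.0), np.float64(-41.0), np.float64(155.0)), (379, np.float64(552.0), np.float64(-42.0), np.float64(153.0)), (383, np.float64(565.0), np.float64(-77.0), np.float64(73.0)), (387, np.float64(567.0), np.float64(-77.0), np.float64(73.0)), (391, np.float64(570.0), np.float64(-77.0), np.float64(73.0)), (395, np.float64(572.0), np.float64(-78.0), np.float64(73.0)), (399, np.float64(574.0), np.float64(-78.0), np.float64(72.0))]
290 [(236, np.float64(487.0), np.float64(-74.0), np.float64(72.0)), (240
[... 2281 characters left out ...]
.0)), (240, np.float64(488.0), np.float64(-85.0), np.float64(74.0)), (244, np.float64(490.0), np.float64(-85.0), np.float64(74.0)), (248, np.float64(492.0), np.float64(-85.0), np.float64(74.0)), (252, np.float64(495.0), np.float64(-86.0), np.float64(73.0)), (375, np.float64(551.0), np.float64(-50.0), np.float64(153.0)), (379, np.float64(562.0), np.float64(-91.0), np.float64(75.0)), (383, np.float64(565.0), np.float64(-91.0), np.float64(74.0)), (387, np.float64(567.0), np.float64(-92.0), np.float64(74.0)), (391, np.float64(569.0), np.float64(-92.0), np.float64(72.0)), (395, np.float64(571.0), np.float64(-92.0), np.float64(74.0)), (399, np.float64(562.0), np.float64(-61.0), np.float64(132.0))]
```

View pics/w6.png

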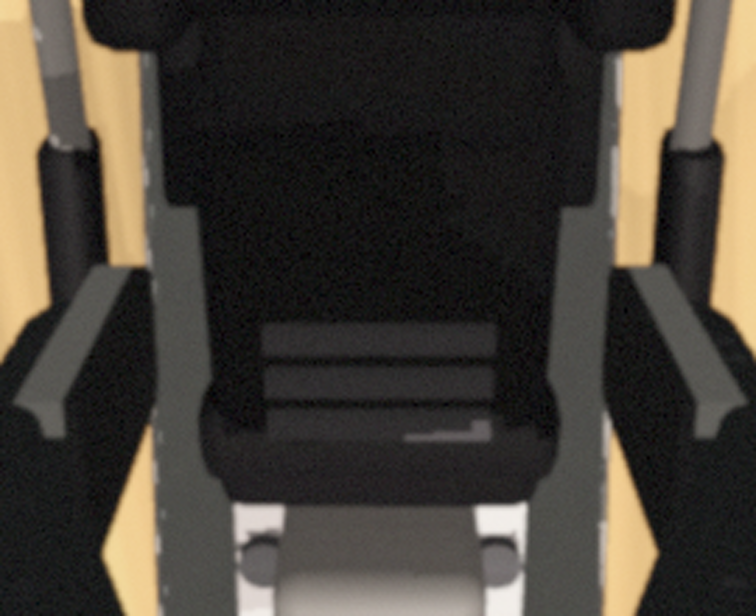

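```bash
python3 -m crank '[[[0,0,0,0,0,0,30],[0,0,0,0,0,0,30],[0,0,0,0,0,0,30],[0,0,0,0,0,0,30]]]' 20
```

```text
clock: 5.45
position: [0.5307, -0.0631, 0.0867]
ee_rot: [0.999, -0.043, -0.001, 0.0]
ft_force: [-4.5, 1.6, 0.2]
grip_width: 0.461
```

```bash
python3 -m crank '[[[0,-0.027,0.189,0,0,0,30],[0,0,0,0,0,0,30],[0,0.007,0.191,0,0,0,30],[0.003,0.04,0.188,0,0,0,30],[0,0,0,0,0,0,30]]]' 20
```

```text
clock: 6.08
position: [0.531, -0.0614, 0.122]
ee_rot: [0.999, -0.042, -0.001, 0.0]
ft_force: [-9.1, 1.2, 0.4]
grip_width: 0.459
```

```bash
python3 -m crank '[[[-0.02,0.072,0.178,0,0,0,30],[0.009,0.102,0.162,0,0,0,30],[0.01,0.128,0.143,0,0,0,30],[0,0,0,0,0,0,30]]]' 20
python3 -m crank '[[[0,0.15,0.118,0,0,0,30],[0.015,0.17,0.088,0,0,0,30],[0.003,0.037,0.015,0,0,0,30],[0,0,0,0,0,0,30]]]' 20
python3 - <<'E'
from h import *
im,d,T,c=cam('wrist'); t=L('wrist'); 
cv2.imwrite('pics/w7.png',im)
E
```

```text
clock: 6.58
position: [0.5325, -0.0432, 0.1513]
ee_rot: [0.999, -0.042, 0.001, 0.0]
ft_force: [-3.1, 0.4, 5.9]
grip_width: 0.466
clock: 7.08
position: [0.5341, -0.0228, 0.164]
ee_rot: [0.999, -0.043, 0.001, 0.0]
ft_force: [3.5, -3.6, -0.0]
grip_width: 0.463
```

View pics/w7.png

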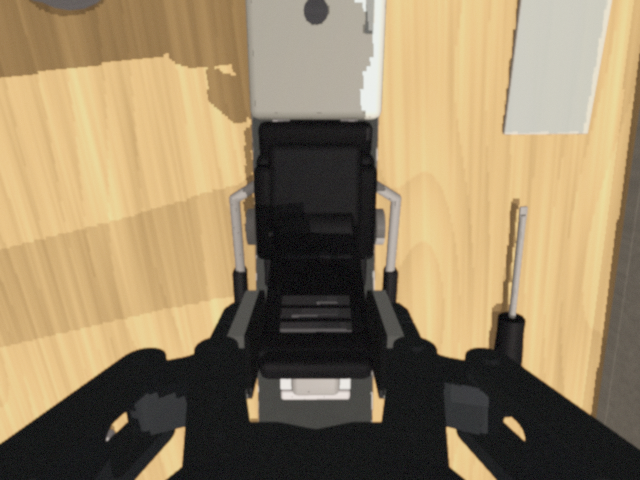

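```bash
python3 - <<'E'
from h import *
t=L('wrist')
for v in range(130,392,8): print(v,np.round(t.p(316,v)*1000))
E
```

```text
130 [540.  45. 155.]
138 [540.  41. 154.]
146 [540.  38. 160.]
154 [540.  34. 162.]
162 [539.  31. 162.]
170 [539.  27. 162.]
178 [539.  24. 163.]
186 [538.  20. 164.]
194 [538.  17. 164.]
202 [538.  13. 165.]
210 [537.   9. 165.]
218 [537.   6. 168.]
226 [537.   3. 170.]
234 [536.  -1. 171.]
242 [536.  -3. 175.]
250 [536.  -5. 180.]
258 [536.  -8. 183.]
266 [536. -10. 188.]
274 [535. -12. 191.]
282 [535. -14. 195.]
290 [535. -16. 199.]
298 [535. -17. 205.]
306 [535. -20. 206.]
314 [535. -20. 211.]
322 [535. -22. 215.]
330 [534. -24. 217.]
338 [534. -25. 219.]
346 [534. -27. 222.]
354 [534. -29. 225.]
362 [534. -30. 228.]
370 [534. -33. 228.]
378 [533. -38. 225.]
386 [ 528. -105.  141.]
```

```bash
python3 -m crank '[[[0.005,0.06,0.02,0,0,0,30],[0.005,0.05,0.01,0,0,0,30],[0,0,0,0,0,0,30],[0,0,0,0,0,0,30]]]' 20
```

```text
clock: 7.62
position: [0.5345, -0.0169, 0.1657]
ee_rot: [0.999, -0.043, 0.001, 0.001]
ft_force: [4.6, -5.6, 2.2]
grip_width: 0.46
```

```bash
python3 -m crank '[[[0,0,0,0,0,0,62],[0,0,0,0,0,0,62],[0,0,0.8,0,0,0,62],[-0.03,-0.8,0.3,0,0,0,62],[-0.05,-0.6,0,0,0,0,62],[0,0,0,0,0,0,62]]]' 20
python3 - <<'E'
from h import *
im,d,T,c=cam('wrist'); t=L('wrist'); o=manip.get_obs(); print(o['position'])
cv2.imwrite('pics/w8.png',im)
for v in range(80,330,8): print(v,np.round(t.p(300,v)*1000))
E
```

```text
clock: 8.38
position: [0.5281, -0.1028, 0.2305]
ee_rot: [0.999, -0.045, -0.0, 0.0]
ft_force: [0.6, 0.5, -1.3]
grip_width: 0.729
[ 0.52831101 -0.10044671  0.23051542]
80 [529. -11. 197.]
88 [529. -16. 213.]
96 [529. -20. 220.]
104 [529. -23. 229.]
112 [528. -27. 230.]
120 [528. -30. 229.]
128 [523. -35. 117.]
136 [523. -40. 121.]
144 [523. -45. 140.]
152 [522. -50. 136.]
160 [521. -57. 121.]
168 [521. -63. 121.]
176 [520. -69. 121.]
184 [519. -74. 121.]
192 [519. -80. 121.]
200 [518. -86. 121.]
208 [518. -92. 121.]
216 [518. -95. 137.]
224 [ 518. -100.  141.]
232 [ 517. -106.  141.]
240 [ 513. -125.   95.]
248 [ 512. -133.   94.]
256 [ 513. -136.  105.]
264 [ 510. -153.   76.]
272 [ 509. -161.   76.]
280 [ 508. -169.   76.]
288 [ 507. -177.   76.]
296 [ 507. -185.   76.]
304 [ 506. -193.   76.]
312 [ 505. -201.   76.]
320 [ 504. -209.   77.]
328 [ 503. -218.   77.]
```

View pics/w8.png

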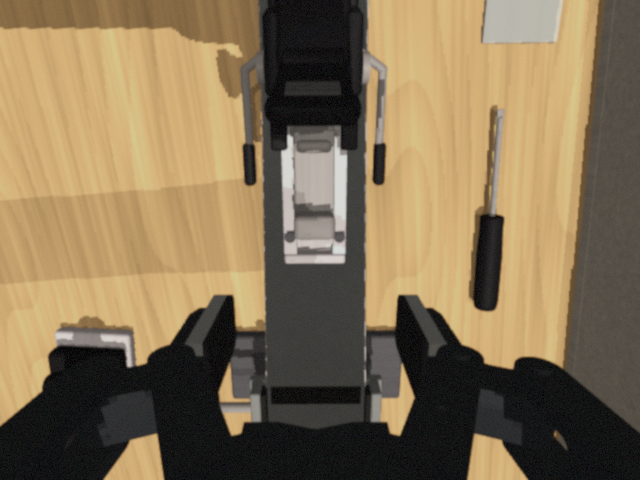

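```bash
python3 - <<'E'
from h import *
t=L('wrist')
for v in (222,228,232): print(v,[(u,*np.round(t.p(u,v,0)*1000)) for u in range(284,346,5)])
print([(v,*np.round(t.p(314,v,0)*1000)) for v in range(208,244,3)])
E
```

```text
222 [(284, np.float64(502.0), np.float64(-107.0), np.float64(103.0)), (289, np.float64(506.0), np.float64(-107.0), np.float64(103.0)), (294, np.float64(513.0), np.float64(-99.0), np.float64(139.0)), (299, np.float64(517.0), np.float64(-98.0), np.float64(141.0)), (304, np.float64(521.0), np.float64(-99.0), np.float64(141.0)), (309, np.float64(524.0), np.float64(-99.0), np.float64(142.0)), (314, np.float64(528.0), np.float64(-99.0), np.float64(142.0)), (319, np.float64(531.0), np.float64(-100.0), np.float64(141.0)), (324, np.float64(535.0), np.float64(-100.0), np.float64(142.0)), (329, np.float64(538.0), np.float64(-100.0), np.float64(141.0)), (334, np.float64(542.0), np.float64(-101.0), np.float64(138.0)), (339, np.float64(547.0), np.float64(-110.0), np.float64(103.0)), (344, np.float64(551.0), np.float64(-111.0), np.float64(103.0))]
228 [(284, np.float64(502.0), np.float64(-112.0), np.float64(102.0)), (289, np.float64(506.0), np.float64(-112.0), np.float64(103.0)), (294, np.float64(513.0), np.float64(-103.0), np.float64(138.0)), (299, np.float64(517.0), np.float64(-103.0), np.float64
[... 1519 characters left out ...]
float64(528.0), np.float64(-95.0), np.float64(123.0)), (214, np.float64(528.0), np.float64(-95.0), np.float64(134.0)), (217, np.float64(528.0), np.float64(-96.0), np.float64(139.0)), (220, np.float64(528.0), np.float64(-98.0), np.float64(140.0)), (223, np.float64(528.0), np.float64(-100.0), np.float64(141.0)), (226, np.float64(527.0), np.float64(-102.0), np.float64(140.0)), (229, np.float64(527.0), np.float64(-104.0), np.float64(142.0)), (232, np.float64(527.0), np.float64(-107.0), np.float64(141.0)), (235, np.float64(527.0), np.float64(-109.0), np.float64(140.0)), (238, np.float64(527.0), np.float64(-111.0), np.float64(140.0)), (241, np.float64(525.0), np.float64(-128.0), np.float64(93.0))]
```

```bash
python3 -m crank '[[[-0.02,-0.03,-0.6,0,0,0,52],[0,0,-0.7,0,0,0,52],[0,0,-0.7,0,0,0,52],[0,0,-0.4,0,0,0,52],[0,0,0,0,0,0,52]]]' 20
python3 -m crank '[[[0,0,-0.25,0,0,0,52],[0,0,0,0,0,0,52]]]' 20
python3 - <<'E'
from h import *
im,d,T,c=cam('wrist'); t=L('wrist'); o=manip.get_obs(); print(o['position'])
cv2.imwrite('pics/w9.png',im)
E
```

```text
clock: 9.05
position: [0.5262, -0.0997, 0.0852]
ee_rot: [0.999, -0.042, -0.002, -0.001]
ft_force: [0.3, 0.4, 0.6]
grip_width: 0.604
clock: 9.3
position: [0.5272, -0.1013, 0.0714]
ee_rot: [0.999, -0.043, -0.0, -0.0]
ft_force: [0.2, -0.5, -0.9]
grip_width: 0.608
[ 0.52750174 -0.10139463  0.07193033]
```

View pics/w9.png

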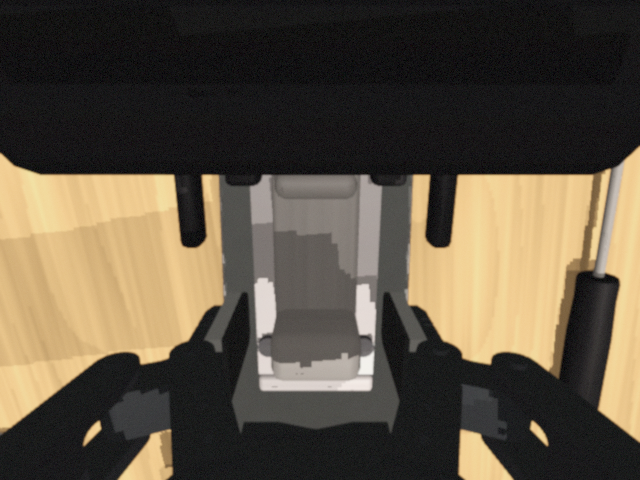

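```bash
python3 -m crank '[[[0,-0.03,0,0,0,0,20],[0,0,0,0,0,0,20],[0,0,0,0,0,0,20],[0,0,0,0,0,0,20]]]' 20
```

```text
clock: 9.85
position: [0.5273, -0.1038, 0.0724]
ee_rot: [0.999, -0.043, 0.0, 0.0]
ft_force: [-4.8, -0.2, 5.5]
grip_width: 0.343
```

```bash
python3 -m crank '[[[-0.006,0.045,0.112,0,0,0,20],[0.005,0.057,0.108,0,0,0,20],[0,0,0,0,0,0,20]]]' 20
python3 -m crank '[[[0.006,0.067,0.102,0,0,0,20],[0.005,0.053,0.067,0,0,0,20],[0.003,0.033,0.032,0,0,0,20],[0,0,0,0,0,0,20]]]' 20
```

```text
clock: 10.22
position: [0.5277, -0.097, 0.0858]
ee_rot: [0.999, -0.043, 0.001, 0.0]
ft_force: [0.4, -1.2, 1.6]
grip_width: 0.348
clock: 10.72
position: [0.5284, -0.0878, 0.0973]
ee_rot: [0.999, -0.043, 0.0, -0.0]
ft_force: [3.2, -1.2, -1.9]
grip_width: 0.345
```

```bash
python3 - <<'E'
from h import *
for n in ('side','top','wrist'):
  im,d,T,c=cam(n)
  cv2.imwrite(f'pics/{n}10.png',im)
t=L('side'); cv2.imwrite('pics/s10c.png',cv2.resize(t.im[160:340,200:400],None,fx=3.3,fy=3.3,interpolation=cv2.INTER_CUBIC))
t=L('wrist')
print([(v,*np.round(t.p(316,v)*1000)) for v in range(180,390,8)])
E
```

```text
return _methods._mean(a, axis=axis, dtype=dtype,
  ret = ret.dtype.type(ret / rcount)
```

View pics/s10c.png

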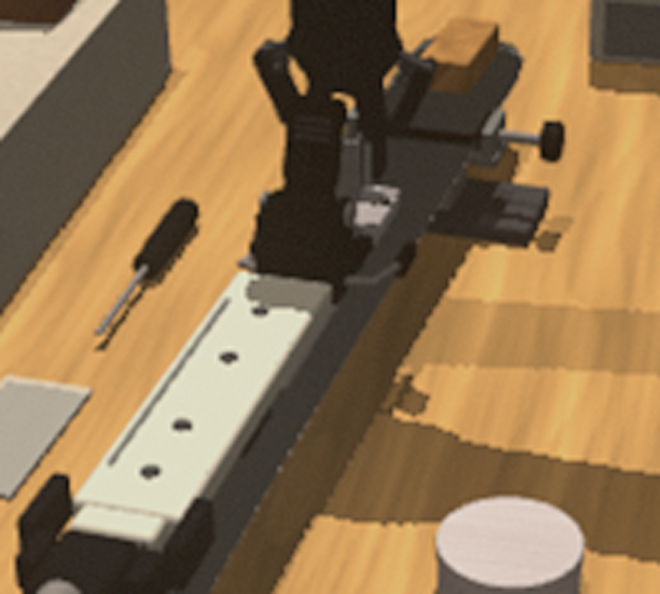

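View pics/wrist10.png

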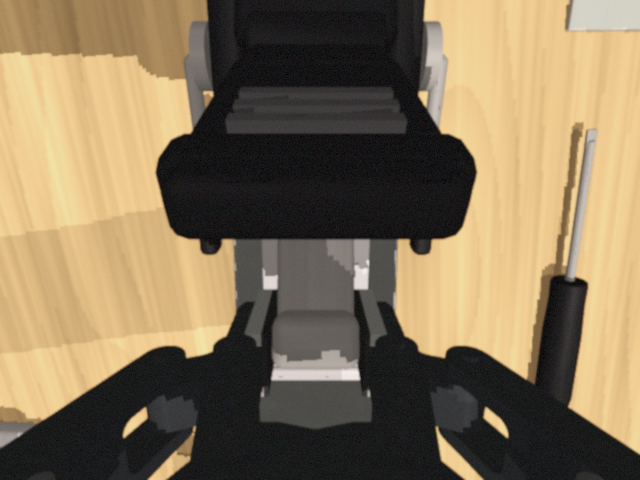

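```bash
python3 -m crank '[[[0.002,0.03,0.035,0,0,0,20],[0.009,0.1,0,0,0,0,20],[0.009,0.1,0,0,0,0,20],[0,0,0,0,0,0,20]]]' 20; python3 -m crank '[[[0.004,0.05,0,0,0,0,20],[0,0,0,0,0,0,20]]]' 20
```

```text
clock: 11.38
position: [0.5296, -0.0734, 0.0991]
ee_rot: [0.999, -0.042, 0.0, -0.0]
ft_force: [4.4, 0.3, -4.9]
grip_width: 0.344
clock: 11.62
position: [0.5298, -0.0716, 0.0992]
ee_rot: [0.999, -0.043, 0.0, 0.0]
ft_force: [3.8, -1.6, -3.1]
grip_width: 0.35
```

```bash
python3 - <<'E'
from h import *
im,d,T,c=cam('wrist'); t=L('wrist')
cv2.imwrite('pics/w11.png',im)
print([(v,*np.round(t.p(316,v)*1000)) for v in range(220,390,8)])
im,d,T,c=cam('top'); t=L('top'); cv2.imwrite('pics/t11.png',cv2.resize(t.im[190:260,140:380],None,fx=3.3,fy=3.3,interpolation=cv2.INTER_CUBIC))
E
```

```text
[(220, np.float64(535.0), np.float64(-12.0), np.float64(230.0)), (228, np.float64(535.0), np.float64(-14.0), np.float64(229.0)), (236, np.float64(535.0), np.float64(-15.0), np.float64(229.0)), (244, np.float64(535.0), np.float64(-16.0), np.float64(227.0)), (252, np.float64(532.0), np.float64(-49.0), np.float64(134.0)), (260, np.float64(532.0), np.float64(-52.0), np.float64(135.0)), (268, np.float64(532.0), np.float64(-55.0), np.float64(136.0)), (276, np.float64(531.0), np.float64(-57.0), np.float64(138.0)), (284, np.float64(531.0), np.float64(-60.0), np.float64(139.0)), (292, np.float64(531.0), np.float64(-63.0), np.float64(140.0)), (300, np.float64(531.0), np.float64(-66.0), np.float64(141.0)), (308, np.float64(530.0), np.float64(-69.0), np.float64(142.0)), (316, np.float64(531.0), np.float64(-63.0), np.float64(159.0)), (324, np.float64(531.0), np.float64(-65.0), np.float64(162.0)), (332, np.float64(531.0), np.float64(-67.0), np.float64(163.0)), (340, np.float64(530.0), np.float64(-69.0), np.float64(164.0)), (348, np.float64(530.0), np.float64(-72.0), np.float64(165.0)), (356, np.float64(530.0), np.float64(-74.0), np.float64(166.0)), (364, np.float64(530.0), np.float64(-77.0), np.float64(166.0)), (372, np.float64(525.0), np.float64(-131.0), np.float64(94.0)), (380, np.float64(525.0), np.float64(-136.0), np.float64(94.0)), (388, np.float64(525.0), np.float64(-136.0), np.float64(102.0))]
```

View pics/w11.png

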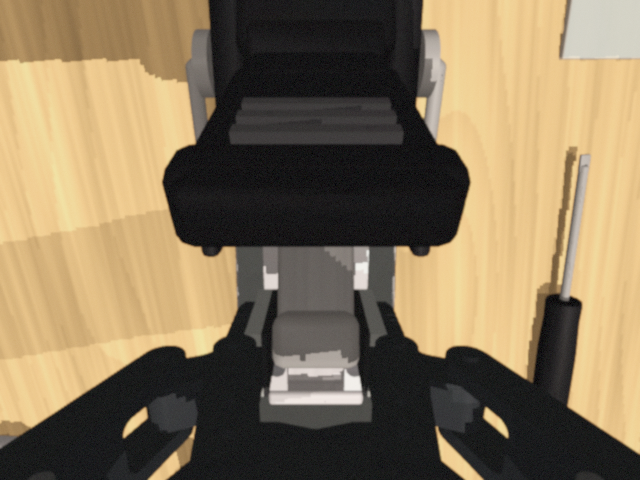

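View pics/t11.png

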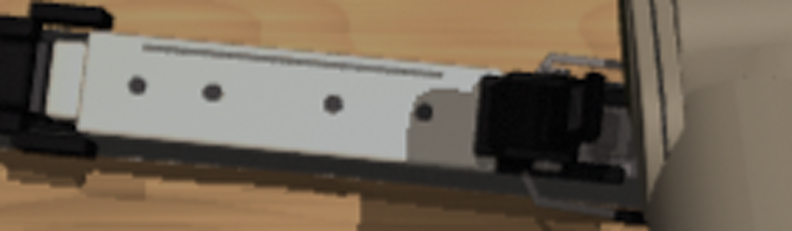

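```bash
for i in 1; do python3 -m crank '[[[0.004,0.05,0,0,0,0,20],[0,0,0,0,0,0,20]]]' 20; python3 -m crank '[[[0.004,0.05,0,0,0,0,20],[0,0,0,0,0,0,20]]]' 20;  python3 -m crank '[[[0.004,0.05,0,0,0,0,20],[0,0,0,0,0,0,20]]]' 20; done | grep -E 'pos|force'
```

```text
position: [0.5299, -0.0692, 0.0992]
ft_force: [4.3, -3.2, -2.8]
position: [0.5301, -0.0681, 0.0996]
ft_force: [2.3, -10.2, 0.4]
position: [0.5303, -0.0672, 0.1002]
ft_force: [-0.7, -15.7, 8.0]
```

```bash
python3 - <<'E'
from h import *
a=L('top')
im,d,T,c=cam('top'); t=L('top')
cv2.imwrite('pics/t12.png',np.vstack([cv2.resize(x.im[190:260,140:300],None,fx=4,fy=4,interpolation=cv2.INTER_CUBIC) for x in (a,t)]))
im,d,T,c=cam('wrist'); t=L('wrist')
print([(v,*np.round(t.p(316,v)*1000)) for v in range(228,372,8)])
im,d,T,c=cam('side'); cv2.imwrite('pics/s12.png',cv2.resize(im[200:350,190:330],None,fx=4,fy=4,interpolation=cv2.INTER_CUBIC))
E
```

```text
[(228, np.float64(536.0), np.float64(-9.0), np.float64(230.0)), (236, np.float64(536.0), np.float64(-10.0), np.float64(230.0)), (244, np.float64(536.0), np.float64(-11.0), np.float64(229.0)), (252, np.float64(535.0), np.float64(-12.0), np.float64(229.0)), (260, np.float64(533.0), np.float64(-47.0), np.float64(136.0)), (268, np.float64(532.0), np.float64(-50.0), np.float64(137.0)), (276, np.float64(532.0), np.float64(-53.0), np.float64(138.0)), (284, np.float64(532.0), np.float64(-56.0), np.float64(139.0)), (292, np.float64(532.0), np.float64(-59.0), np.float64(140.0)), (300, np.float64(531.0), np.float64(-62.0), np.float64(141.0)), (308, np.float64(531.0), np.float64(-64.0), np.float64(143.0)), (316, np.float64(531.0), np.float64(-60.0), np.float64(158.0)), (324, np.float64(531.0), np.float64(-60.0), np.float64(162.0)), (332, np.float64(531.0), np.float64(-62.0), np.float64(164.0)), (340, np.float64(531.0), np.float64(-65.0), np.float64(165.0)), (348, np.float64(531.0), np.float64(-67.0), np.float64(166.0)), (356, np.float64(531.0), np.float64(-70.0), np.float64(167.0)), (364, np.float64(530.0), np.float64(-72.0), np.float64(168.0))]
```

View pics/t12.png

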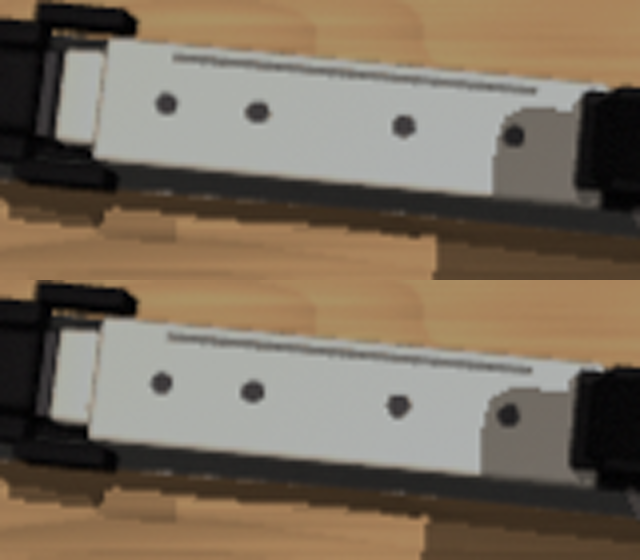

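View pics/s12.png

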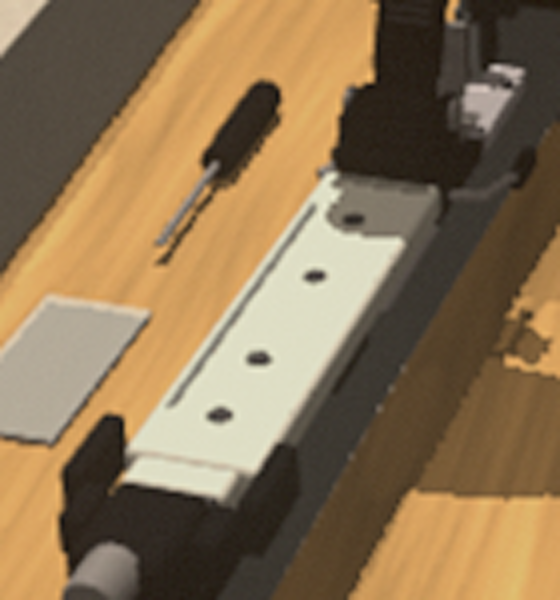

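```bash
python3 -m crank '[[[0.004,0.05,0,0,0,0,20],[0,0,0,0,0,0,20],[0,0,0,0,0,0,20]]]' 20
```

```text
clock: 13.0
position: [0.5305, -0.0658, 0.1007]
ee_rot: [0.999, -0.045, 0.0, 0.004]
ft_force: [-4.3, -19.6, 12.2]
grip_width: 0.345
```

```bash
python3 -m crank '[[[-0.008,-0.09,-0.02,0,0,0,20],[0,0,0,0,0,0,20],[0,0,0,0,0,0,20]]]' 20
python3 - <<'E'
from h import *
im,d,T,c=cam('wrist'); t=L('wrist')
print([(v,*np.round(t.p(316,v)*1000)) for v in range(228,372,8)])
im,d,T,c=cam('top'); t=L('top'); cv2.imwrite('pics/t13.png',cv2.resize(t.im[190:260,140:300],None,fx=4,fy=4,interpolation=cv2.INTER_CUBIC))
E
```

```text
clock: 13.38
position: [0.5303, -0.0669, 0.0993]
ee_rot: [0.999, -0.044, 0.0, 0.001]
ft_force: [-1.2, -7.0, 9.3]
grip_width: 0.346
[(228, np.float64(536.0), np.float64(-9.0), np.float64(230.0)), (236, np.float64(536.0), np.float64(-10.0), np.float64(230.0)), (244, np.float64(535.0), np.float64(-11.0), np.float64(229.0)), (252, np.float64(535.0), np.float64(-12.0), np.float64(229.0)), (260, np.float64(535.0), np.float64(-14.0), np.float64(227.0)), (268, np.float64(532.0), np.float64(-50.0), np.float64(136.0)), (276, np.float64(532.0), np.float64(-53.0), np.float64(137.0)), (284, np.float64(532.0), np.float64(-56.0), np.float64(139.0)), (292, np.float64(532.0), np.float64(-58.0), np.float64(140.0)), (300, np.float64(531.0), np.float64(-61.0), np.float64(141.0)), (308, np.float64(531.0), np.float64(-64.0), np.float64(142.0)), (316, np.float64(531.0), np.float64(-63.0), np.float64(151.0)), (324, np.float64(531.0), np.float64(-60.0), np.float64(161.0)), (332, np.float64(531.0), np.float64(-62.0), np.float64(163.0)), (340, np.float64(531.0), np.float64(-64.0), np.float64(165.0)), (348, np.float64(531.0), np.float64(-67.0), np.float64(165.0)), (356, np.float64(531.0), np.float64(-69.0), np.float64(166.0)), (364, np.float64(530.0), np.float64(-72.0), np.float64(167.0))]
```

View pics/t13.png

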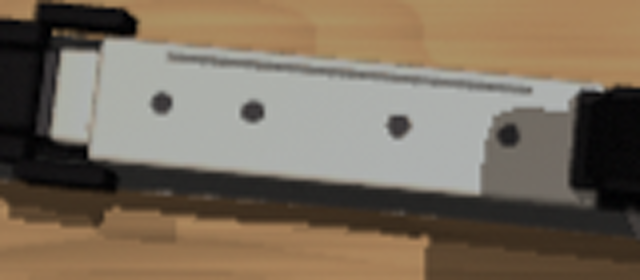

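```bash
python3 -m crank '[[[-0.004,-0.04,-0.05,0,0,0,20],[-0.004,-0.04,-0.05,0,0,0,20],[0,0,0,0,0,0,20]]]' 20;python3 -m crank '[[[-0.006,-0.06,-0.09,0,0,0,20],[0,0,0,0,0,0,20]]]' 20; python3 -m crank '[[[0,-0.01,-0.07,0,0,0,20],[0,0,0,0,0,0,20]]]' 20
python3 - <<'E'
from h import *
im,d,T,c=cam('wrist'); t=L('wrist')
print([(v,*np.round(t.p(316,v)*1000)) for v in range(228,372,8)])
E
```

```text
clock: 13.85
position: [0.53, -0.0708, 0.093]
ee_rot: [0.999, -0.043, 0.0, 0.001]
ft_force: [0.6, -4.7, 6.7]
grip_width: 0.35
clock: 14.1
position: [0.5296, -0.074, 0.0872]
ee_rot: [0.999, -0.043, 0.0, 0.0]
ft_force: [2.9, -4.5, 2.3]
grip_width: 0.349
clock: 14.35
position: [0.5295, -0.0754, 0.0831]
ee_rot: [0.999, -0.044, 0.0, 0.001]
ft_force: [0.3, -8.1, 4.6]
grip_width: 0.353
  return _methods._mean(a, axis=axis, dtype=dtype,
  ret = ret.dtype.type(ret / rcount)
```

```bash
python3 -m crank '[[[-0.003,-0.04,-0.06,0,0,0,20],[0,0,0,0,0,0,20]]]' 20; python3 -m crank '[[[-0.003,-0.035,-0.06,0,0,0,20],[0,0,0,0,0,0,20]]]' 20; python3 -m crank '[[[-0.002,-0.02,-0.06,0,0,0,20],[0,0,0,0,0,0,20]]]' 20
python3 - <<'E' 2>/dev/null
from h import *
im,d,T,c=cam('wrist'); t=L('wrist'); cv2.imwrite('pics/w14.png',im)
print([(v,*np.round(t.p(316,v)*1000)) for v in range(228,372,8)])
E
```

```text
clock: 14.65
position: [0.5294, -0.0771, 0.0795]
ee_rot: [0.999, -0.043, 0.0, 0.0]
ft_force: [1.8, -4.4, 3.8]
grip_width: 0.349
clock: 14.9
position: [0.5293, -0.0787, 0.0758]
ee_rot: [0.999, -0.043, 0.0, 0.0]
ft_force: [2.5, -3.6, 4.2]
grip_width: 0.345
clock: 15.15
position: [0.5291, -0.0801, 0.0722]
ee_rot: [0.999, -0.043, 0.0, 0.0]
ft_force: [1.5, -4.2, 4.4]
grip_width: 0.345
[(228, np.float64(533.0), np.float64(-44.0), np.float64(121.0)), (236, np.float64(532.0), np.float64(-47.0), np.float64(121.0)), (244, np.float64(532.0), np.float64(-50.0), np.float64(121.0)), (252, np.float64(532.0), np.float64(-53.0), np.float64(121.0)), (260, np.float64(532.0), np.float64(-56.0), np.float64(121.0)), (268, np.float64(531.0), np.float64(-59.0), np.float64(121.0)), (276, np.float64(531.0), np.float64(-62.0), np.float64(121.0)), (284, np.float64(531.0), np.float64(-65.0), np.float64(122.0)), (292, np.float64(531.0), np.float64(-68.0), np.float64(121.0)), (300, np.float64(530.0), np.float64(-71.0), np.float64(122.0)), (308, np.float64(530.0), np.float64(-74.0), np.float64(121.0)), (316, np.float64(530.0), np.float64(-77.0), np.float64(122.0)), (324, np.float64(530.0), np.float64(-77.0), np.float64(128.0)), (332, np.float64(530.0), np.float64(-77.0), np.float64(133.0)), (340, np.float64(530.0), np.float64(-77.0), np.float64(138.0)), (348, np.float64(530.0), np.float64(-79.0), np.float64(140.0)), (356, np.float64(529.0), np.float64(-81.0), np.float64(142.0)), (364, np.float64(529.0), np.float64(-84.0), np.float64(141.0))]
```

```bash
python3 -m crank '[[[0,0,-0.06,0,0,0,20],[0,0,0,0,0,0,20]]]' 20; python3 -m crank '[[[0,0,0.03,0,0,0,50],[0,0,0,0,0,0,50],[0,0,0.6,0,0,0,50],[-0.03,-0.4,1,0,0,0,50],[0,0,1,0,0,0,50],[0,0,0,0,0,0,50]]]' 20
python3 - <<'E' 2>/dev/null
from h import *
im,d,T,c=cam('wrist'); t=L('wrist'); cv2.imwrite('pics/w15.png',im); o=manip.get_obs(); print(o['position'])
print([(v,*np.round(t.p(316,v)*1000)) for v in range(20,260,6)])
im,d,T,c=cam('top'); t=L('top'); cv2.imwrite('pics/t15.png',cv2.resize(t.im[190:260,140:300],None,fx=4,fy=4,interpolation=cv2.INTER_CUBIC))
im,d,T,c=cam('side'); cv2.imwrite('pics/s15.png',cv2.resize(im[200:350,190:330],None,fx=4,fy=4,interpolation=cv2.INTER_CUBIC))
E
```

```text
clock: 15.45
position: [0.5294, -0.0805, 0.0701]
ee_rot: [0.999, -0.043, 0.001, 0.001]
ft_force: [-6.5, -4.3, 23.2]
grip_width: 0.351
clock: 16.2
position: [0.5291, -0.1025, 0.2281]
ee_rot: [0.999, -0.043, 0.003, 0.001]
ft_force: [1.2, -0.4, -0.9]
grip_width: 0.584
[ 0.52781371 -0.10235033  0.22520145]
[(20, np.float64(541.0), np.float64(22.0), np.float64(168.0)), (26, np.float64(540.0), np.float64(19.0), np.float64(169.0)), (32, np.float64(540.0), np.float64(14.0), np.float64(181.0)), (38, np.float64(539.0), np.float64(9.0), np.float64(190.0)), (44, np.float64(539.0), np.float64(2.0), np.float64(212.0)), (50, np.float64(538.0), np.float64(-1.0), np.float64(219.0)), (56, np.float64(538.0), np.float64(-4.0), np.float64(224.0)), (62, np.float64(538.0), np.float64(-7.0), np.float64(230.0)), (68, np.float64(537.0), np.float64(-10.0), np.float64(230.0)), (74, np.float64(537.0), np.float64(-12.0), np.float64(229.0)), (80, np.float64(537.0), np.float64(-14.0), np.float64(228.0)), (86, np.float64(539.0), np.float64(-6.0), np.float64(94.0)), (92, np.float64(538.0), np.float64(-10.0), np.float
[... 1039 characters left out ...]
, np.float64(532.0), np.float64(-79.0), np.float64(139.0)), (200, np.float64(532.0), np.float64(-83.0), np.float64(141.0)), (206, np.float64(532.0), np.float64(-87.0), np.float64(141.0)), (212, np.float64(531.0), np.float64(-91.0), np.float64(141.0)), (218, np.float64(530.0), np.float64(-107.0), np.float64(94.0)), (224, np.float64(530.0), np.float64(-112.0), np.float64(94.0)), (230, np.float64(530.0), np.float64(-117.0), np.float64(94.0)), (236, np.float64(529.0), np.float64(-122.0), np.float64(94.0)), (242, np.float64(529.0), np.float64(-128.0), np.float64(93.0)), (248, np.float64(528.0), np.float64(-133.0), np.float64(94.0)), (254, np.float64(528.0), np.float64(-136.0), np.float64(100.0))]
```

View pics/w15.png

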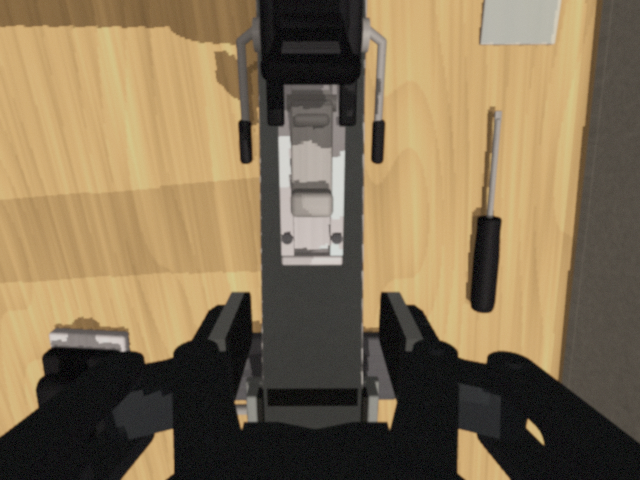

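View pics/t15.png

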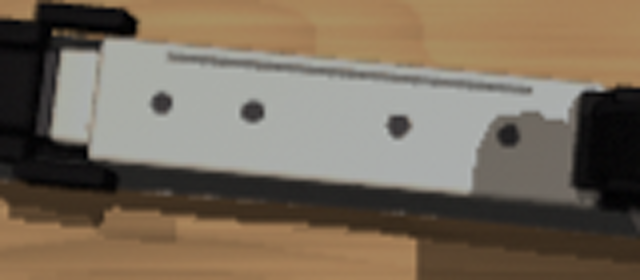

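View pics/s15.png

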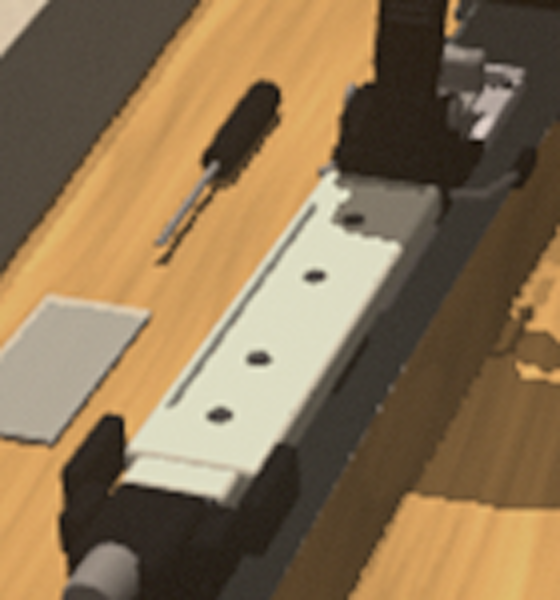

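```bash
python3 -m crank '[[[0.04,0.6,0,0,0,0,62],[0.04,0.6,0,0,0,0,62],[0.04,0.51,0,0,0,0,62],[0,0,-0.4,0,0,0,62],[0,0,-0.3,0,0,0,62],[0,0,0,0,0,0,62]]]' 20
python3 - <<'E' 2>/dev/null
from h import *
im,d,T,c=cam('wrist'); t=L('wrist'); cv2.imwrite('pics/w16.png',im); o=manip.get_obs(); print(o['position'])
print([(v,*np.round(t.p(316,v)*1000)) for v in range(230,400,6)])
E
```

```text
clock: 17.1
position: [0.5328, -0.0005, 0.1795]
ee_rot: [0.999, -0.043, -0.002, -0.0]
ft_force: [-0.6, 0.3, -0.1]
grip_width: 0.723
[ 5.33583619e-01 -4.65718252e-04  1.80789957e-01]
[(230, np.float64(535.0), np.float64(19.0), np.float64(170.0)), (236, np.float64(535.0), np.float64(17.0), np.float64(174.0)), (242, np.float64(535.0), np.float64(15.0), np.float64(178.0)), (248, np.float64(535.0), np.float64(13.0), np.float64(182.0)), (254, np.float64(534.0), np.float64(11.0), np.float64(185.0)), (260, np.float64(534.0), np.float64(10.0), np.float64(189.0)), (266, np.float64(534.0), np.float64(9.0), np.float64(194.0)), (272, np.float64(534.0), np.float64(7.0), np.float64(197.0)), (278, np.float64(534.0), np.float64(6.0), np.float64(200.0)), (284, np.float64(534.0), np.float64(5.0), np.float64(207.0)), (290, np.float64(534.0), np.float64(3.0), np.float64(207.0)), (296, np.float64(534.0), np.float64(3.0), np.float64(213.0)), (302, np.float64(534.0), np.float64(1.0), np.float64(214.0)), (308, np.float64(534.0), np.float64(0.0), np.float64(219.0)), (314, np.float64(533.0), np.float64(-2.0), 
[... 211 characters left out ...]
38, np.float64(533.0), np.float64(-7.0), np.float64(229.0)), (344, np.float64(533.0), np.float64(-9.0), np.float64(230.0)), (350, np.float64(533.0), np.float64(-11.0), np.float64(230.0)), (356, np.float64(527.0), np.float64(-77.0), np.float64(133.0)), (362, np.float64(527.0), np.float64(-78.0), np.float64(139.0)), (368, np.float64(526.0), np.float64(-81.0), np.float64(141.0)), (374, np.float64(526.0), np.float64(-85.0), np.float64(141.0)), (380, np.float64(526.0), np.float64(-90.0), np.float64(141.0)), (386, np.float64(522.0), np.float64(-130.0), np.float64(94.0)), (392, np.float64(522.0), np.float64(-135.0), np.float64(94.0)), (398, np.float64(522.0), np.float64(-135.0), np.float64(101.0))]
```

View pics/w16.png

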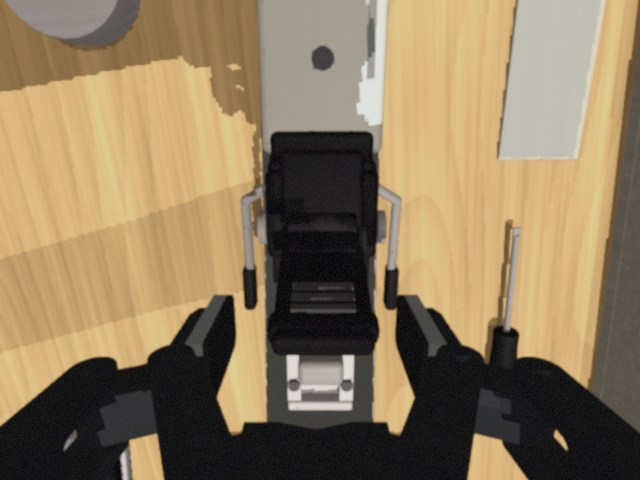

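```bash
python3 -m crank '[[[0.04,-0.03,-0.25,0,0,0,62],[0,0,0,0,0,0,62],[0,0,0,0,0,0,30],[0,0,0,0,0,0,30],[0,0,0,0,0,0,30],[0,0,0,0,0,0,30]]]' 20
```

```text
clock: 17.9
position: [0.5361, -0.0018, 0.1671]
ee_rot: [0.999, -0.043, -0.0, 0.0]
ft_force: [-4.9, 0.4, 2.9]
grip_width: 0.464
```

```bash
python3 -m crank '[[[-0.01,-0.037,-0.015,0,0,0,30],[-0.015,-0.17,-0.088,0,0,0,30],[-0.013,-0.15,-0.118,0,0,0,30],[-0.011,-0.128,-0.143,0,0,0,30],[0,0,0,0,0,0,30]]]' 20
python3 -m crank '[[[-0.009,-0.102,-0.162,0,0,0,30],[-0.006,-0.072,-0.178,0,0,0,30],[-0.003,-0.04,-0.188,0,0,0,30],[0,0,0,0,0,0,30]]]' 20
```

```text
clock: 18.52
position: [0.5333, -0.0318, 0.1449]
ee_rot: [0.999, -0.043, -0.0, 0.0]
ft_force: [-3.1, -2.1, 0.1]
grip_width: 0.465
clock: 19.02
position: [0.5322, -0.0446, 0.1128]
ee_rot: [0.999, -0.043, -0.0, 0.0]
ft_force: [-2.4, -4.5, -2.0]
grip_width: 0.462
```

```bash
python3 -m crank '[[[0,-0.007,-0.191,0,0,0,30],[0.002,0.02,-0.13,0,0,0,30],[0,0,0,0,0,0,30]]]' 20
python3 -m crank '[[[0,0.01,-0.1,0,0,0,30],[0,0,0,0,0,0,30]]]' 20
```

```text
clock: 19.4
position: [0.5323, -0.0439, 0.0937]
ee_rot: [0.999, -0.043, -0.0, 0.001]
ft_force: [-2.4, -5.7, -2.3]
grip_width: 0.461
clock: 19.65
position: [0.5324, -0.0428, 0.0879]
ee_rot: [0.999, -0.043, -0.0, 0.0]
ft_force: [-2.4, -3.7, -1.7]
grip_width: 0.462
```

```bash
python3 -m crank '[[[0,0,-0.06,0,0,0,30],[0,0,0,0,0,0,30]]]' 20; python3 -m crank '[[[0,0,-0.06,0,0,0,30],[0,0,0,0,0,0,30]]]' 20
python3 -m crank '[[[0,0,-0.06,0,0,0,30],[0,0,0,0,0,0,30]]]' 20
```

```text
clock: 19.9
position: [0.5325, -0.0422, 0.0847]
ee_rot: [0.999, -0.043, -0.0, 0.0]
ft_force: [-4.7, -1.4, 1.5]
grip_width: 0.465
clock: 20.15
position: [0.5328, -0.0421, 0.0831]
ee_rot: [0.999, -0.043, 0.0, 0.001]
ft_force: [-14.4, -0.9, 23.4]
grip_width: 0.461
clock: 20.4
position: [0.533, -0.0419, 0.0807]
ee_rot: [0.999, -0.042, 0.0, 0.001]
ft_force: [-18.7, -0.5, 35.6]
grip_width: 0.459
```

```bash
python3 -m crank '[[[0,0,0.1,0,0,0,30],[0,0,0,0,0,0,62],[0,0,0,0,0,0,62],[0,0,0,0,0,0,62],[0,0,0.5,0,0,0,62],[0,-0.5,1,0,0,0,62],[0,-0.7,1,0,0,0,62],[0,0,0,0,0,0,62]]]' 20
python3 - <<'E' 2>/dev/null
from h import *
im,d,T,c=cam('wrist'); t=L('wrist'); cv2.imwrite('pics/w17.png',im); o=manip.get_obs(); print(o['position'],o['ft_force'])
print([(v,*np.round(t.p(312,v)*1000)) for v in range(40,260,5)])
im,d,T,c=cam('top'); t=L('top'); cv2.imwrite('pics/t17.png',cv2.resize(t.im[190:270,140:360],None,fx=3.6,fy=3.6,interpolation=cv2.INTER_CUBIC))
E
```

```text
clock: 21.4
position: [0.5346, -0.1095, 0.224]
ee_rot: [0.999, -0.045, 0.003, 0.001]
ft_force: [-0.3, 0.7, 0.4]
grip_width: 0.72
[ 0.53361139 -0.10744511  0.2215451 ] [0.82062543 0.48496971 0.01948497]
[(40, np.float64(544.0), np.float64(5.0), np.float64(162.0)), (45, np.float64(544.0), np.float64(3.0), np.float64(160.0)), (50, np.float64(543.0), np.float64(1.0), np.float64(160.0)), (55, np.float64(543.0), np.float64(-2.0), np.float64(159.0)), (60, np.float64(543.0), np.float64(-4.0), np.float64(159.0)), (65, np.float64(543.0), np.float64(-7.0), np.float64(158.0)), (70, np.float64(542.0), np.float64(-9.0), np.float64(157.0)), (75, np.float64(542.0), np.float64(-12.0), np.float64(156.0)), (80, np.float64(542.0), np.float64(-15.0), np.float64(155.0)), (85, np.float64(542.0), np.float64(-17.0), np.float64(155.0)), (90, np.float64(541.0), np.float64(-20.0), np.float64(154.0)), (95, np.float64(541.0), np.float64(-23.0), np.float64(154.0)), (100, np.float64(541.0), np.float64(-26.0), np.float64(154.0)), (105, np.float64(541.0), np.float64(-29.0), np.float64(153.0)), (110, np.float64(540.0)
[... 1198 characters left out ...]
 np.float64(535.0), np.float64(-92.0), np.float64(141.0)), (210, np.float64(533.0), np.float64(-106.0), np.float64(94.0)), (215, np.float64(533.0), np.float64(-111.0), np.float64(93.0)), (220, np.float64(533.0), np.float64(-115.0), np.float64(94.0)), (225, np.float64(532.0), np.float64(-119.0), np.float64(94.0)), (230, np.float64(532.0), np.float64(-123.0), np.float64(94.0)), (235, np.float64(531.0), np.float64(-127.0), np.float64(94.0)), (240, np.float64(531.0), np.float64(-132.0), np.float64(94.0)), (245, np.float64(531.0), np.float64(-136.0), np.float64(94.0)), (250, np.float64(531.0), np.float64(-137.0), np.float64(104.0)), (255, np.float64(530.0), np.float64(-141.0), np.float64(105.0))]
```

View pics/w17.png

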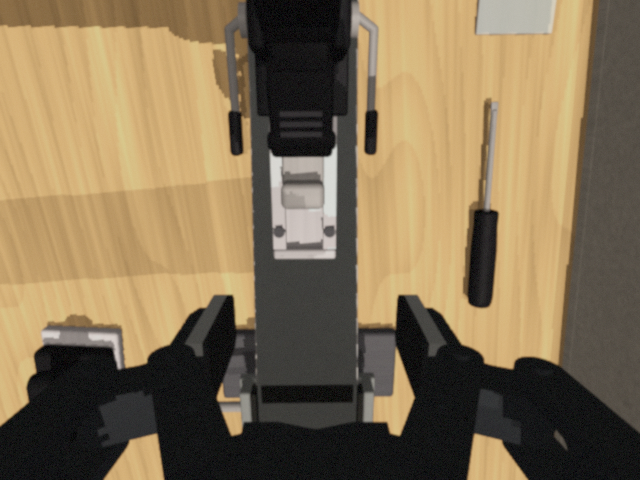

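View pics/t17.png

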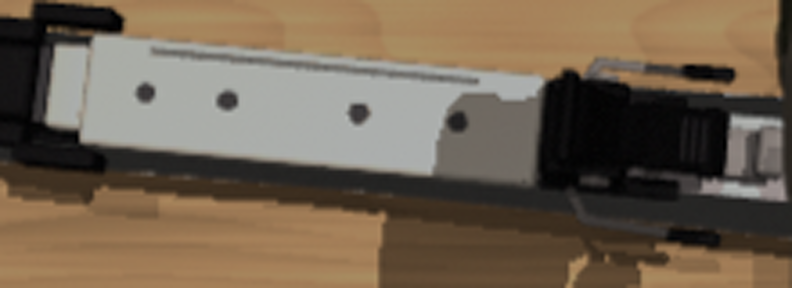

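```bash
python3 -c "
from workcell import manip
print(manip.hand_in())"
```

```text
the job is handed in; nothing more can be done
None
```

The binding is set to the gauge and the job is handed in. It took about 21 s of the 70 s allowed, and I got no verdict back.

**What I did:**
1. I raised the heel lever to about 82°, then lifted the lock lever to about 0.35–0.4 rad.
2. I slid the heel unit forward about 18 mm by the raised tab. It pushed the gauge about 3 mm, and the push force rose to about 20 N with the gauge no longer moving, so the gauge is home against the toe unit.
3. I lowered the lock lever. It dropped into a notch right at the contact position, so no search for another notch was needed.
4. I swung the heel lever back down, let go and moved clear.

**Last checks:**
- **Lock lever:** lies flat at z = 0.121 m, the same as at the start, and gave 23 N of resistance when pressed.
- **Heel lever:** slopes about 12° below level, against about 11° measured at the start (13° stated). It gave 35 N of resistance when pressed.
- **Gauge:** looks straight and against the toe unit in the top view, with its heel end hard up to the heel unit. I could not read the gap there closer than about 2 mm.
- **Other items:** no contact noticed. I did not measure their positions afterwards.
- **Wrist force:** about 0–1 N after letting go.

**What disagreed:** the fingertips ended about 40 mm above the reported TCP. My first close on the heel lever therefore shut above it without touching anything. I corrected the height from the camera depth, and every grasp after that held.

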